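# Set the stop and slide the steam trap under the header

## Task

Lift the red stop bar out of its notches and drop it fully home, square across the bed, in the pair of notches at the yellow line. Then slide the grey trap body off the turntable and along the bed, under the steam header and always flat on its foot (never lifted or tipped), until its leading nipple comes up against the bar and it stands square and central between the white lane lines. A hand cannot pass under the header, so let go there and take the trap again by its other nipple on the far side; leave the things lying around where they are.

Things in the scene. Friction and masses are not known exactly. Their poses are not given: they have to be found in the camera images.
- rig: Fixed test rig with a flat steel bed, 260 mm wide (its x) and 409 mm long (its y, +79 to -330), top 30 mm above the plinth top. Origin at plinth-top level on the lane centre line below the steam header; z up, x away from the robot. The lane runs along y; the trap goes from +y to -y. White lane lines, 6 mm wide, lie at x = -45 and +45 mm.
- header (a point): Middle of the steam header, on its axis, 128 mm above the plinth top over the rig's origin: a fixed level grey pipe, 27 mm diameter (underside at 114 mm, top at 142 mm), along the rig's x from a post at x = -155 mm (end cap to -187 mm) to an elbow at x = +215 mm, where it drops to a low manifold pipe behind the bed (valve wheel and gauge there, up to 145 mm high).
- rails (a point): Point on the bed top, lane centre line, rig y = -225 mm, midway between two fixed notched rails at rig x = -100 and +100 mm (12 mm thick, y = -130 to -320, round-topped teeth up to 73 mm above the plinth top). Four notch pairs at rig y = -165, -205, -245, -285 mm; each notch 18 mm wide, floor 50 mm above the plinth top.
- table_top (a point): Centre of the top of the locked steel turntable (does not turn), at rig y = +170 mm, 31 mm above the plinth top, so 1 mm above the bed; 180 mm diameter, dimpled rim. It nearly touches the bed's end.
- stop_bar: Red stop bar, loose, 12 mm thick (its y), 30 mm tall (z), 240 mm long (x), about 0.55 kg, lying across the bed in one of the four notch pairs. Origin: centre of its underside, 50 mm above the plinth top when home; axes parallel to the rig's. Steel end plates (26 mm wide) hang outside the rails with 8 mm play each way along x; in y it has 3 mm play each way.
- line_yellow: The yellow painted line across bed and rails at the notches to be used, 18 mm wide. Origin: on the bed top, lane centre line, middle of the line, exactly between the two notches; axes parallel to the rig's. Blue and green lines mark two of the other notch pairs; which is where changes.
- trap: Grey cast trap body, about 0.8 kg, 200 mm long along its y, 70 mm tall: flat foot 60 (x) by 90 mm (y), round bolted cover 72 mm diameter with a yellow dot, a steel pipe nipple at each end. Origin: centre of the foot's underside; z up. It starts on the turntable, within 0.3 rad of the lane direction, its -y end towards the header.
- trap_inlet (a point): The middle of the gripping length of the trailing (+y) nipple, on its axis: 80 mm from the trap's origin along +y and 34 mm up. The nipple is 27 mm in diameter, lies along the trap's y and is free from 52 to 100 mm from the origin.
- trap_outlet (a point): The same on the leading (-y) nipple: 80 mm from the trap's origin along -y and 34 mm up, same 27 mm diameter.
- trap_nose (a point): Centre of the end face of the leading nipple: 100 mm from the trap's origin along -y and 34 mm up. It should finish against the face of the stop bar that looks to the rig's +y.
- probe: Chrome thermometer probe lying on the plinth, 196 mm long along its x, dial 42 mm; origin at the neck on the underside. Leave alone.
- cap_nut: Brass cap nut, 36 mm across, 27 mm tall, standing on the bed under the header outside the lane; origin centre of underside. Leave alone.
- sample_cooler: Stainless sample cooler housing, upright cylinder 90 mm diameter, 198 mm tall; origin centre of underside. Leave alone.
- bracket: Olive-painted iron angle bracket, 90 x 50 x 70 mm; origin centre of underside. Leave alone.
- spanner: Steel spanner, 200 mm long along its x, lying on the plinth. Leave alone.
- gasket: Flat grey-green gasket ring, 72 mm diameter, 5 mm thick. Leave alone.
- trap_cover: Spare round cast cover, 96 mm diameter, 41 mm tall; origin centre of underside. Leave alone.
Not all that is in view belongs to the job. What is shaped like the trap but purple is not meant. There is more than one size of the stop_bar; the one meant has the size given above.

How it is judged:
On the way, in this order (a step that is already met when the one before it is completed fails the run):
1. the stop bar is fully home in the notches at the yellow line, before the trap is brought up to it (y of stop_bar in the frame of line_yellow between -0.006 and 0.006 m and z of stop_bar in the frame of rig between 0.044 and 0.054 m and x of stop_bar in the frame of rig between -0.012 and 0.012 m and angle between the x axis of stop_bar and the x axis of rig, either way round below 0.05 rad and angle between stop_bar's own z axis and vertical below 0.06 rad and y of trap_nose in the frame of stop_bar above 0.03 m), for 0.2 s.
2. the trap stands square in the lane with its leading nipple up against the seated bar (y of stop_bar in the frame of line_yellow between -0.006 and 0.006 m and z of stop_bar in the frame of rig between 0.044 and 0.054 m and x of stop_bar in the frame of rig between -0.012 and 0.012 m and angle between the x axis of stop_bar and the x axis of rig, either way round below 0.05 rad and angle between stop_bar's own z axis and vertical below 0.06 rad and y of trap_nose in the frame of stop_bar between 0.002 and 0.014 m and x of trap in the frame of rig between -0.012 and 0.012 m and z of trap in the frame of rig between 0.026 and 0.034 m and angle between the y axis of trap and the y axis of rig, either way round below 0.12 rad and angle between trap's own z axis and vertical below 0.05 rad), for 0.2 s.
At the end, for the whole second after the job is handed in: Bar home in the yellow notches (6 mm along the lane, 12 mm across, 4 mm in height, 0.05 rad); trap flat on the bed, nipple at most 8 mm from the bar, within 12 mm of the lane centre and 0.12 rad of square; both at rest and released (all of step 2 and linear speed of each of trap, stop_bar below 0.02 m/s); the robot touches nothing.
It fails at once if the trap is lifted more than 10 mm off the bed (z of trap in the frame of rig above 0.041 m).
It fails at once if the trap is tipped by more than 0.15 rad (angle between trap's own z axis and vertical above 0.15 rad).
It fails at once if something lying around (probe, cap nut, sample cooler, bracket, spanner, gasket, spare cover) is moved by more than 25 mm (distance of any of probe, cap_nut, sample_cooler, bracket, spanner, gasket, trap_cover from where it was at the start of the episode above 0.025 m).
It also fails if it takes over 72 s, if anything falls off the work surface, if the arm or the gripper's body presses on something with over 40 N, if the wrist force passes 120 N, or if a joint passes its speed limit or range.

## Robot

A 7-joint arm with a two-finger parallel gripper is mounted at the origin on the work surface. World frame = base frame: x ahead of the robot, y to its left, z up, the work surface at z = 0. Lengths are in m, angles in rad, forces in N, time in s.
With the tool pointing down it reaches from about 0.4 to 0.85 m from the base axis. Payload 4.5 kg.
Tool frame: the origin (TCP) lies at the very end of the fingers, on their centre line; the grasp point (between the pads) lies 19 mm behind it; z points along the fingers, y is the direction in which the jaws open and shut (so a half turn about z gives the same grasp; the last joint's range is limited). The gripper opens to 88 mm and grips with 3 to 60 N. Pads are 18 mm wide; open, the fingers measure 123 mm over their backs; the gripper's body (75 mm by 187 mm) begins 45 mm behind the grasp point.
Start: joints at [0.034, 0.689, -0.195, 1.565, 0.157, 0.902, -0.215], TCP at [0.625, 0, 0.239] pointing down, gripper open.
Joint ranges: [-3.01, 3.01], [-0.46, 2.08], [-1.47, 1.51], [0.13, 2.56], [-1, 4.14], [0.04, 2.09], [-2.66, 2.66]. Speed limits (rad/s): [2.57, 2.57, 3.14, 3.14, 3.14, 3.14, 3.14].

## Interface

Orientations are given as a unit quaternion [x, y, z, w].
In Python, from plant import telemetry, imaging, r gives the robot as it stands.
- The arm moves only by the shell command python3 -m creep 'ROWS' [FORCE]. ROWS is JSON, a list of rows, each a list of 5 numbers: the closure in counts, from 0 (fully open) to 255 (shut), then the shift along the tool's x, y, z in m, then the turn about the tool's z in degrees. In form: [[fingers, x, y, z, yaw], ...]. A call has 1 to 10 rows; each row is the pose to reach, as a shift and turn from the pose commanded when the call began, along the tool's axes at that moment; what a row does not reach only later rows make up. A row lasts 1/8 s, in which the tool goes at most 62.5 mm and 10.7 degrees, less where a joint would pass 70% of its speed; a pose out of reach is approached as far as the arm can. A call with a gripper value outside its range is refused whole. The fingers move at their own pace and stop on an object; FORCE is the grip in N (left out, the last holds). Time passes only in rows, so rows that repeat a pose let the fingers close. It gives the time, the measured TCP pose, the force and the opening at its end, in the units of the state.
- telemetry.get_state(): the state, without advancing time (a new reading comes with each control period).
- imaging.snapshot(name): name is "scene" or "side" or "wrist"; returns a dict with "image" (400x640x3 uint8, blue, green, red), "camera_matrix" (3x3 intrinsics, pixels), "R" (3x3) and "t" (3): a world point X has camera coordinates R X + t; the wrist camera has in their place "hand_eye" (4x4, takes a point from camera to tool coordinates, whose origin is the TCP and whose axes are the flange's). Camera axes: x right, y down, z forward; pixel columns grow to the right and rows downward; lengths in m; the calibration is good to about 2 mm. A picture is of the moment at which its call begins: read the wrist's pose just before it. There is no depth.
- r.finish_job(): hands the job in, once; it reports no verdict.
Trained networks look in a picture, given as the dict that the camera call returned (one of the last four; its "shot" number tells which), for a name from the list of things; names that differ only in an ending like _2 or _b are one class to them, and where a whole thing is asked for, a point or a joint stands for the part that bears it (a point fixed in the world has none). Each returns a list of dicts, best first, with "score" (0 to 1); they miss things now and then, are a little off and sometimes report something else, mostly with a low value. They report only what shows in the picture. A call takes as long as a camera call. They do not tell look-alikes from the thing itself.
- imaging.boxes_of(picture, target): "rect" ([left, top, right, bottom] in pixels, round what is visible of it).
- imaging.trace(picture, target): "pixels" (400x640 bool, what is visible of it) and "rect" ([left, top, right, bottom] in pixels, round what is visible of it).
- imaging.place_of(picture, target): "location" ([row, column] in pixels: a listed point, or the origin of a listed thing).
The state is a dict: "clock": time; "q": joint angles; "qd": joint speeds; "joint_torque": joint torques, N m; "tool_pos": TCP position; "eef_rot": TCP orientation; "contact_force": force on the tool from outside, world axes, zero at the start; "moment": the same for the moment, N m; "opening": opening from 0.0 (shut) to 1.0 (fully open).
Only numpy, scipy, OpenCV 4.12 (cv2) and the standard library are available. Lean on these libraries where they do the work, as an engineer would, in place of code of your own. Each camera call takes 0.05 s, during which the arm holds its last target.

## Working session

There is one attempt and no reset: what is moved stays moved. The work goes in short steps, Python scripts to look and compute and a shell command to move; the robot and the scene stay as the last step left them, time stands still between calls to the robot, and variables do not carry over. Pictures are saved under pics/ and viewed, and the job is handed in when it is done.

```bash
ls; mkdir -p pics; cat > h.py <<'E'
import numpy as np, cv2
from plant import telemetry, imaging, r
from scipy.spatial.transform import Rotation as Rn
def ray(p,uv):
    K=np.array(p["camera_matrix"]);R=np.array(p["R"]);t=np.array(p["t"])
    d=R.T@np.linalg.solve(K,[uv[0],uv[1],1.0]); return -R.T@t,d
def atz(p,uv,z):
    o,d=ray(p,uv); return o+d*(z-o[2])/d[2]
def proj(p,X):
    c=np.array(p["R"])@np.array(X)+np.array(p["t"]);u=np.array(p["camera_matrix"])@c;return u[:2]/u[2]
def wrist():
    s=telemetry.get_state();p=imaging.snapshot("wrist")
    H=np.array(p["hand_eye"]);T=np.eye(4);T[:3,:3]=Rn.from_quat(s["eef_rot"]).as_matrix();T[:3,3]=s["tool_pos"]
    M=np.linalg.inv(T@H);p["R"]=M[:3,:3];p["t"]=M[:3,3];return p
E
python3 - <<'E'
from h import *
s=telemetry.get_state();print(s)
for n in("scene","side"):
    p=imaging.snapshot(n);cv2.imwrite(f"pics/{n}0.png",p["image"])
    print(n,-np.array(p["R"]).T@p["t"])
    for k in["rig","header","rails","table_top","stop_bar","line_yellow","trap","trap_inlet","trap_outlet","trap_nose","cap_nut","sample_cooler","bracket","trap_cover"]:
        print(k,[(np.round(d["location"][::-1]).tolist(),round(d["score"],2)) for d in imaging.place_of(p,k)])
p=wrist();cv2.imwrite("pics/wrist0.png",p["image"])
E
```

```text
pics
{'clock': 0.0, 'q': array([ 0.03382386,  0.69001337, -0.19447214,  1.56634485,  0.15729149,
        0.90247269, -0.21510518]), 'qd': array([-0.00056286, -0.00041382,  0.00026416,  0.00096179,  0.0029895 ,
        0.00069594,  0.00098606]), 'joint_torque': array([ 3.38560185e-04, -5.27571630e+01, -1.26686912e+00, -1.53434461e+01,
       -5.26333472e-02,  6.56995355e-03,  1.65937727e-04]), 'tool_pos': array([ 6.24370019e-01, -8.39607929e-05,  2.37890403e-01]), 'eef_rot': array([ 7.07100152e-01,  7.07112805e-01, -7.04302626e-04, -5.99970249e-04]), 'contact_force': array([ 0.38226029, -0.2407251 , -0.46116162]), 'moment': array([ 0.04109994, -0.02342124,  0.00196999]), 'opening': 1.0005131962890477}
scene [1.18604827 0.49761914 1.27071493]
rig [([289.0, 233.0], 0.68)]
header [([283.0, 208.0], 0.82), ([241.0, 205.0], 0.56)]
rails [([228.0, 200.0], 0.79), ([274.0, 250.0], 0.16)]
table_top [([333.0, 245.0], 0.84)]
stop_bar [([241.0, 201.0], 0.84), ([296.0, 163.0], 0.39)]
line_yellow [([224.0, 193.0], 0.63)]
trap [([479.0, 248.0], 0.83)]
trap_inlet [([467.0, 259.0], 0.79), ([362.0, 254.
[... 376 characters left out ...]
15.0], 0.68)]
header [([342.0, 186.0], 0.89), ([336.0, 187.0], 0.26)]
rails [([370.0, 247.0], 0.93)]
table_top [([327.0, 184.0], 0.93)]
stop_bar [([284.0, 255.0], 0.75), ([363.0, 232.0], 0.63), ([321.0, 183.0], 0.59)]
line_yellow [([370.0, 250.0], 0.75)]
trap [([249.0, 150.0], 0.74), ([320.0, 183.0], 0.66)]
trap_inlet [([318.0, 168.0], 0.79), ([267.0, 141.0], 0.72)]
trap_outlet [([228.0, 140.0], 0.78), ([336.0, 189.0], 0.73), ([340.0, 214.0], 0.65)]
trap_nose [([224.0, 139.0], 0.74), ([361.0, 200.0], 0.39)]
cap_nut [([363.0, 201.0], 0.64)]
sample_cooler [([324.0, 151.0], 0.94)]
bracket [([292.0, 141.0], 0.76)]
trap_cover [([413.0, 301.0], 0.56), ([369.0, 250.0], 0.25), ([281.0, 294.0], 0.2)]
```

View pics/scene0.png

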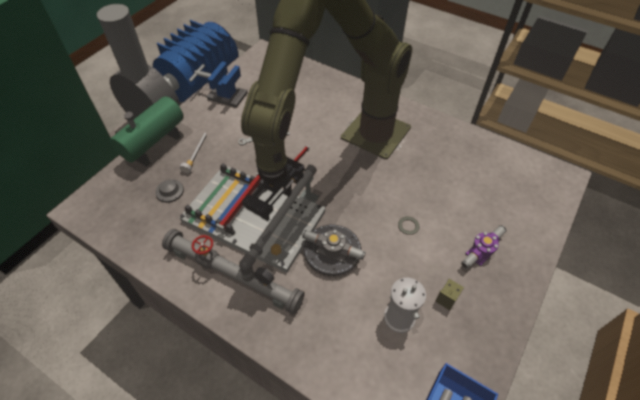

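View pics/side0.png

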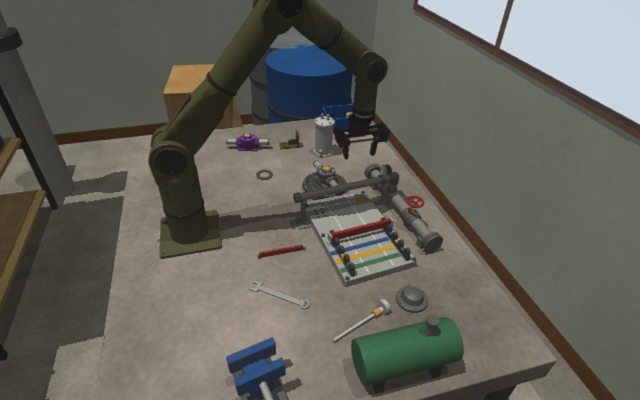

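View pics/wrist0.png

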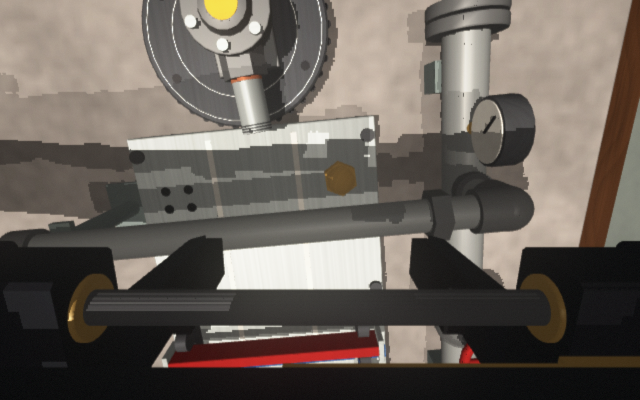

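```bash
python3 - <<'E'
import cv2
a=cv2.imread("pics/scene0.png")[130:310,140:420];cv2.imwrite("pics/scene0c.png",cv2.resize(a,None,fx=2.8,fy=2.8,interpolation=cv2.INTER_CUBIC))
a=cv2.imread("pics/side0.png")[120:320,220:460];cv2.imwrite("pics/side0c.png",cv2.resize(a,None,fx=3,fy=3,interpolation=cv2.INTER_CUBIC))
E
```

```text
(no output)
```

View pics/scene0c.png

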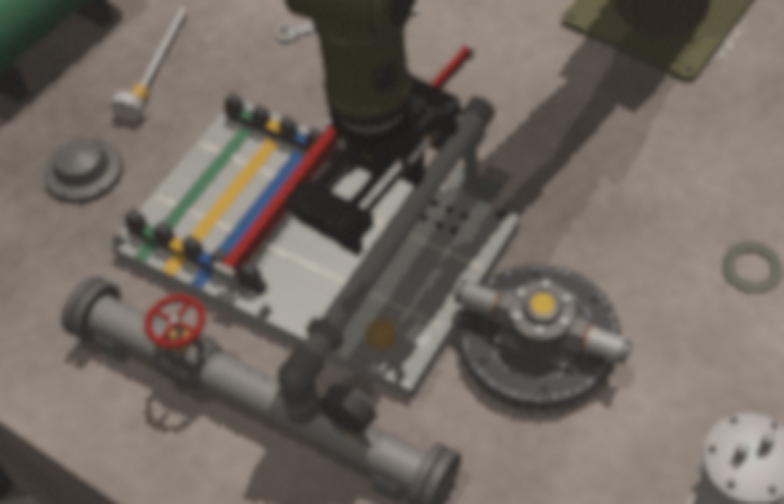

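View pics/side0c.png

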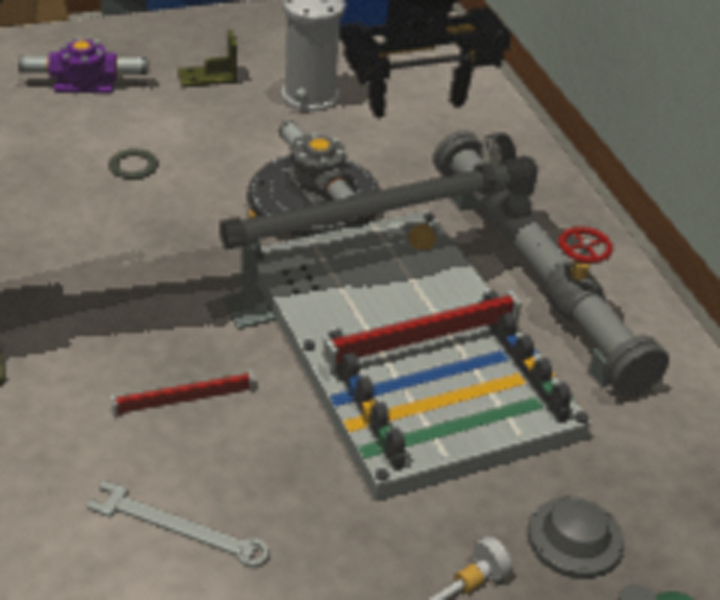

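The scene image shows two red bars. One lies in the notches at the unpainted pair, side px (363,232); the other is a small loose one, side (284,255). The grey trap is on the turntable at side (322,175), and its purple look-alike is at side (249,142). By the description I choose the bar in the notches and the grey trap. The line order from the header is bar, blue, yellow, green, so yellow is at about y=-245. Next I'll fit the rig pose.

```bash
cat > fit.py <<'E'
from h import *
from scipy.optimize import least_squares
P={"header":(0,0,.128),"rails":(0,-.225,.03),"table_top":(0,.17,.031),"rig":(0,0,0),"line_yellow":(0,-.245,.03)}
def R2(a): return np.array([[np.cos(a),-np.sin(a),0],[np.sin(a),np.cos(a),0],[0,0,1]])
E
python3 - <<'E'
from fit import *
ob=[]
pics=[imaging.snapshot("scene"),imaging.snapshot("side"),wrist()]
for i,p in enumerate(pics):
    for k in P:
        for d in imaging.place_of(p,k)[:1]:
            if d["score"]>.5: ob.append((k,i,np.array(d["location"][::-1],float)))
def f(v,full=False):
    out=[]
    for k,i,u in ob: out.append((proj(pics[i],R2(v[3])@np.array(P[k])+v[:3])-u)*(0.5 if i==2 else 1))
    return out if full else np.concatenate(out)
s=least_squares(f,[.65,0,0,0],loss="soft_l1",f_scale=2)
print(s.x)
for (k,i,u),e in zip(ob,f(s.x,True)): print(k,i,u.round(),e.round(1))
pickle=np.save("rig0.npy",s.x)
for i,n in enumerate(["scene","side","wrist"]):
    im=pics[i]["image"].copy()
    L=lambda a,b,c:cv2.line(im,*[tuple(int(t) for t in proj(pics[i],R2(s.x[3])@np.array(q)+s.x[:3])) for q in(a,b)],c,1)
    c=[(-.13,.079,.03),(.13,.079,.03),(.13,-.33,.03),(-.13,-.33,.03)]
    for j in range(4): L(c[j],c[(j+1)%4],(0,255,0))
    L((0,-.33,.03),(0,.17,.03),(255,0,255));L((-.1,-.245,.03),(.1,-.245,.03),(255,0,255));L((-.187,0,.128),(.215,0,.128),(255,255,0))
    cv2.imwrite(f"pics/fit_{n}.png",im if n=="wrist" else cv2.resize(im[120:320,180:460],None,fx=2.8,fy=2.8,interpolation=cv2.INTER_CUBIC))
E
```

```text
[ 0.56506128 -0.02532275  0.00822894  0.08327825]
header 0 [284. 210.] [ 0.1 -0.6]
rails 0 [227. 196.] [0.6 4.5]
table_top 0 [332. 246.] [0.8 1.9]
rig 0 [286. 232.] [ 0.1 -0.8]
line_yellow 0 [224. 196.] [-1.3  2.1]
header 1 [341. 188.] [ 1.3 -2. ]
rails 1 [369. 247.] [-1.9  0.2]
table_top 1 [327. 184.] [-2.1 -2.4]
line_yellow 1 [371. 248.] [-1.4  2.6]
header 2 [240. 232.] [-0.   0.1]
rails 2 [283. 374.] [0.1 0.7]
rig 2 [264. 188.] [0.2 2.4]
```

View pics/fit_side.png

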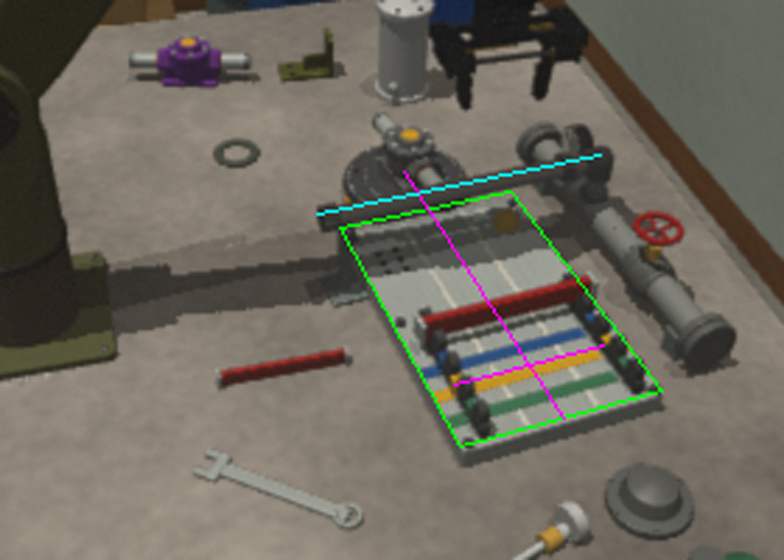

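View pics/fit_wrist.png

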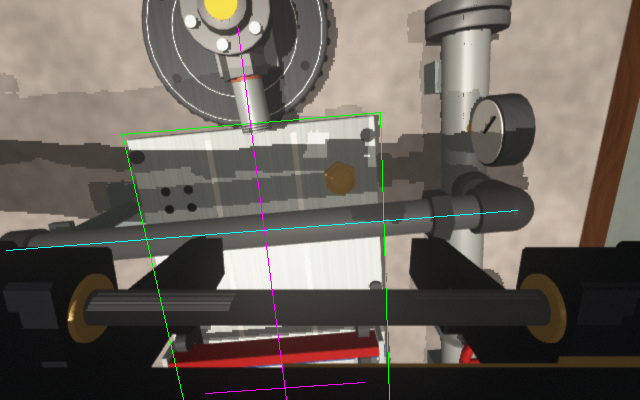

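```bash
python3 - <<'E'
from fit import *
p=imaging.snapshot("wrist");print(np.round(p["hand_eye"],3),np.round(p["camera_matrix"]))
# crude refine by bed corners in side picture: show crops
p=imaging.snapshot("side");im=p["image"]
cv2.imwrite("pics/side_c2.png",cv2.resize(im[190:290,300:430],None,fx=6,fy=6,interpolation=cv2.INTER_CUBIC))
p=imaging.snapshot("scene");im=p["image"]
cv2.imwrite("pics/scene_c2.png",cv2.resize(im[150:280,170:370],None,fx=4,fy=4,interpolation=cv2.INTER_CUBIC))
E
```

```text
[[ 0.    -0.966 -0.26   0.067]
 [ 1.     0.     0.    -0.   ]
 [-0.    -0.26   0.966 -0.144]
 [ 0.     0.     0.     1.   ]] [[336.   0. 316.]
 [  0. 336. 200.]
 [  0.   0.   1.]]
```

View pics/side_c2.png

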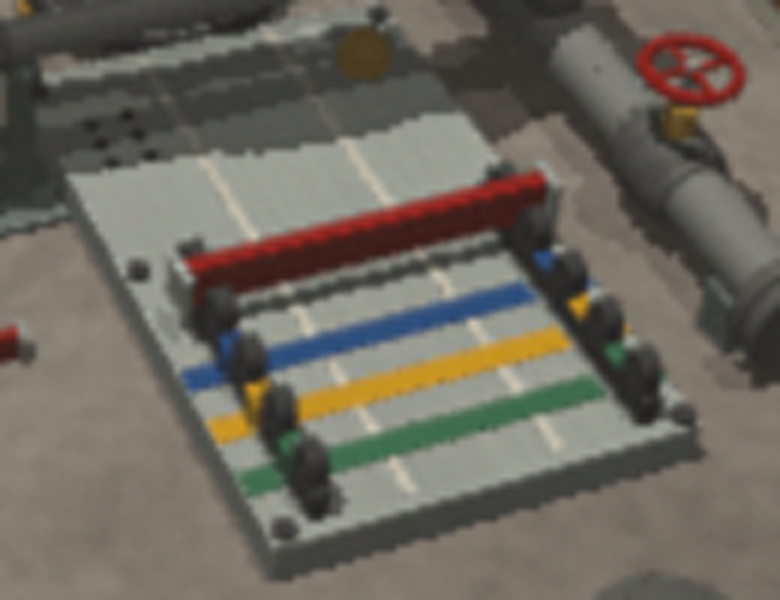

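View pics/scene_c2.png

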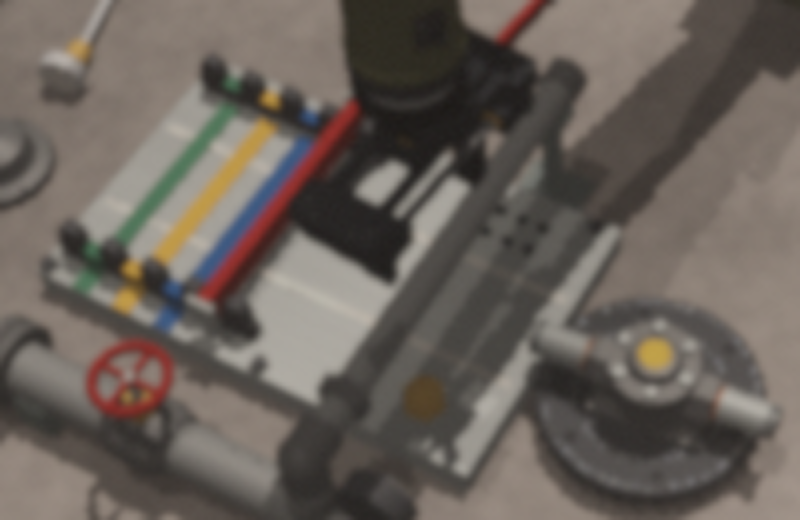

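```bash
python3 - <<'E'
from fit import *
pics=[imaging.snapshot("scene"),imaging.snapshot("side"),wrist()]
C=[(1,(.13,-.33,.03),(416.2,261.7)),(1,(-.13,-.33,.03),(345,280.8)),(1,(.13,.079,.03),(366.7,192)),
(0,(.13,-.33,.03),(181.3,218.8)),(0,(.13,.079,.03),(285.5,267.5)),(0,(-.13,.079,.03),(325,207.5)),
(2,(.13,.079,.03),(378,115)),(2,(-.13,.079,.03),(129,138)),
(1,(-.1,-.245,.03),(343.5,256)),(1,(.1,-.245,.03),(393,247.5))]
def f(v): return np.concatenate([(proj(pics[i],R2(v[3])@np.array(q)+v[:3])-u)*(.5 if i==2 else 1) for i,q,u in C])
s=least_squares(f,np.load("rig0.npy"),loss="soft_l1",f_scale=1.5);print(s.x);print(f(s.x).reshape(-1,2).round(1))
np.save("rig1.npy",s.x)
for y in(-.165,-.245): print(R2(s.x[3])@[0,y,.05]+s.x[:3])
p=pics[1]
for k in ["stop_bar"]:
  for d in imaging.place_of(p,k): print(d, proj(p,R2(s.x[3])@[0,-.165,.05]+s.x[:3]))
E
```

```text
[ 0.56532843 -0.02827033 -0.00094018  0.08613878]
[[ 0.3 -0.1]
 [-0.4  1.2]
 [-3.8 -1.7]
 [-2.7 -1.2]
 [ 0.4  2.5]
 [ 0.4  0.8]
 [ 0.2  0.2]
 [-0.5 -0.2]
 [-0.9  4.5]
 [ 2.9 -1.2]]
[ 0.57952376 -0.19265857  0.04905982]
[ 0.58640634 -0.27236195  0.04905982]
{'location': [229.6, 360.2], 'score': 0.63} [360.1322113  233.42963315]
{'location': [252.3, 283.3], 'score': 0.55} [360.1322113  233.42963315]
```

```bash
python3 -m creep '[[0,-0.06,-0.005,-0.005,-1],[0,-0.12,-0.01,-0.01,-2],[0,-0.18,-0.015,-0.015,-3],[0,-0.24,-0.02,-0.02,-4],[0,-0.30,-0.03,-0.03,-5],[0,-0.34,-0.03,-0.03,-5],[0,-0.34,-0.03,-0.03,-5],[0,-0.34,-0.03,-0.03,-5]]'; python3 - <<'E'
from fit import *
print(telemetry.get_state()["q"].round(2))
p=wrist();cv2.imwrite("pics/w1.png",p["image"]);np.save("w1.npy",{k:p[k] for k in("camera_matrix","R","t")},allow_pickle=True)
for k in list(P)+["stop_bar","trap","trap_outlet"]:
    print(k,[(np.round(d["location"][::-1]).tolist(),round(d["score"],2)) for d in imaging.place_of(p,k)])
v=np.load("rig1.npy");print({k:proj(p,R2(v[3])@np.array(q)+v[:3]).round() for k,q in P.items()})
E
```

```text
clock: 3.8
tool_pos: [0.5953, -0.3387, 0.2685]
eef_rot: [0.675, 0.738, 0.001, -0.001]
contact_force: [1.0, 0.4, -0.6]
opening: 1.0
[ 0.57  0.75 -0.25  1.32  0.19  1.09  0.39]
header []
rails [([313.0, 91.0], 0.77)]
table_top []
rig []
line_yellow [([312.0, 111.0], 0.71), ([244.0, 271.0], 0.46)]
stop_bar [([312.0, 28.0], 0.92)]
trap []
trap_outlet []
{'header': array([ 313., -290.]), 'rails': array([314.,  91.]), 'table_top': array([ 314., -439.]), 'rig': array([ 314., -143.]), 'line_yellow': array([314., 110.])}
```

View pics/w1.png

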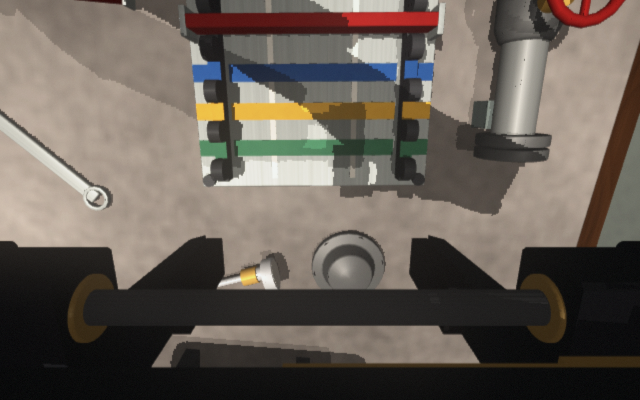

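```bash
python3 - <<'E'
from fit import *
im=cv2.imread("pics/w1.png");cv2.imwrite("pics/w1c.png",cv2.resize(im[0:200,170:450],None,fx=2.8,fy=2.8,interpolation=cv2.INTER_CUBIC))
p=np.load("w1.npy",allow_pickle=True).item();v=np.load("rig1.npy")
for q in[(-.13,-.33,.03),(.13,-.33,.03),(-.13,-.245,.03),(.13,-.245,.03),(-.13,-.205,.03),(.13,-.205,.03),(-.045,-.285,.03),(.045,-.285,.03),(-.12,-.165,.08),(.12,-.165,.08)]: print(q,proj(p,R2(v[3])@np.array(q)+v[:3]).round(1))
E
```

```text
(-0.13, -0.33, 0.03) [202.7 185.5]
(0.13, -0.33, 0.03) [425.  185.9]
(-0.13, -0.245, 0.03) [196.1 110.2]
(0.13, -0.245, 0.03) [431.6 110.7]
(-0.13, -0.205, 0.03) [192.8  71.6]
(0.13, -0.205, 0.03) [435.   72.1]
(-0.045, -0.285, 0.03) [274.2 146.9]
(0.045, -0.285, 0.03) [353.6 147. ]
(-0.12, -0.165, 0.08) [179.9  18. ]
(0.12, -0.165, 0.08) [447.   18.6]
```

View pics/w1c.png

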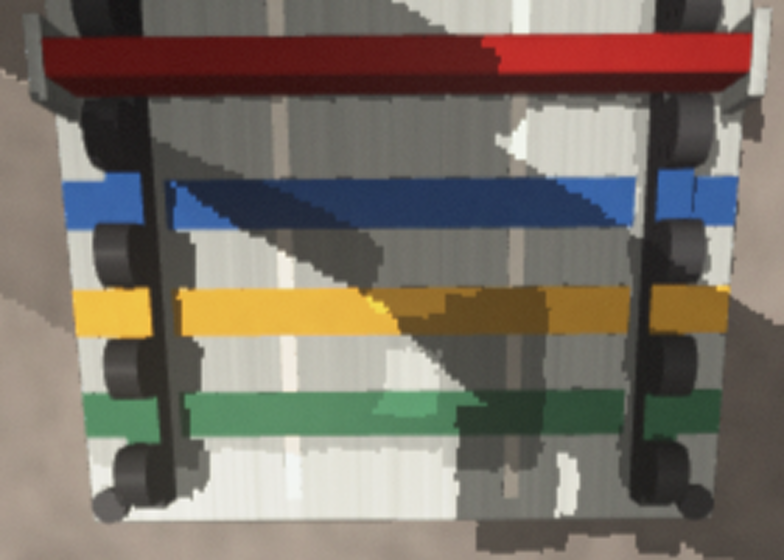

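The wrist image w1 agrees with the fitted rig to about 1 px: yellow centre at (313,111), and the full-length bar at x 179–445, row 20. The plinth top is therefore at z≈0, and the bar sits about 1.5 mm towards -x and -y. I'll move above the bar and turn.

```bash
python3 -m creep '[[0,0.03,0,0.01,-10],[0,0.06,0,0.03,-20],[0,0.09,-0.002,0.05,-30],[0,0.12,-0.004,0.07,-40],[0,0.146,-0.004,0.09,-50],[0,0.146,-0.004,0.11,-60],[0,0.146,-0.004,0.12,-70],[0,0.146,-0.004,0.13,-80],[0,0.146,-0.004,0.13,-90],[0,0.146,-0.004,0.13,-90]]' 20; cat > rel.py <<'E'
import sys
from fit import *
# target rig x,y,z -> shift in tool axes
v=np.load("rig1.npy");s=telemetry.get_state();M=Rn.from_quat(s["eef_rot"]).as_matrix()
tp=np.array(s["tool_pos"]);g=R2(v[3]).T@(tp-v[:3]);a=R2(v[3]).T@M
print("tcp in rig",g.round(4),"toolx ang deg rel rig",np.degrees(np.arctan2(a[1,0],a[0,0])).round(2),"clock",s["clock"],"q",s["q"].round(2),"F",np.round(s["contact_force"],1),"open",round(s["opening"],3))
if len(sys.argv)>3:
    t=R2(v[3])@np.array([float(x) for x in sys.argv[1:4]])+v[:3]; print("shift",(M.T@(t-tp)).round(4))
E
python3 rel.py -.0015 -.1665 .051; python3 - <<'E'
from h import *
p=wrist();cv2.imwrite("pics/w2.png",p["image"]);p=imaging.snapshot("side");cv2.imwrite("pics/s2.png",cv2.resize(p["image"][150:300,270:450],None,fx=4,fy=4))
E
```

```text
clock: 5.5
tool_pos: [0.5783, -0.1951, 0.1386]
eef_rot: [-0.042, 0.999, 0.0, 0.0]
contact_force: [-0.8, 1.2, -0.0]
opening: 0.997
tcp in rig [-0.0014 -0.1673  0.1395] toolx ang deg rel rig 179.93 clock 5.5 q [ 0.58  0.86 -0.6   1.69  0.64  0.8   1.34] F [-0.8  1.2 -0. ] open 0.997
shift [0.0001 0.0008 0.0885]
```

View pics/w2.png

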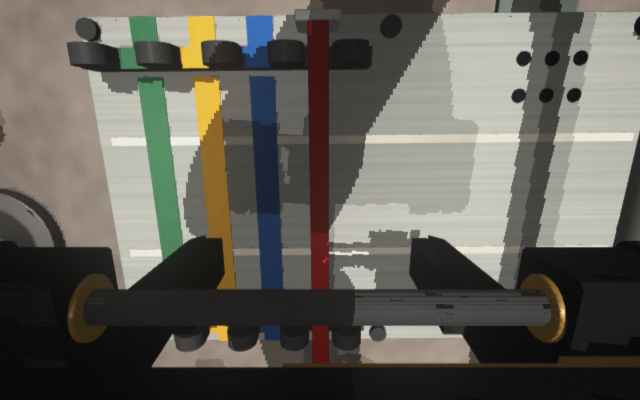

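View pics/s2.png

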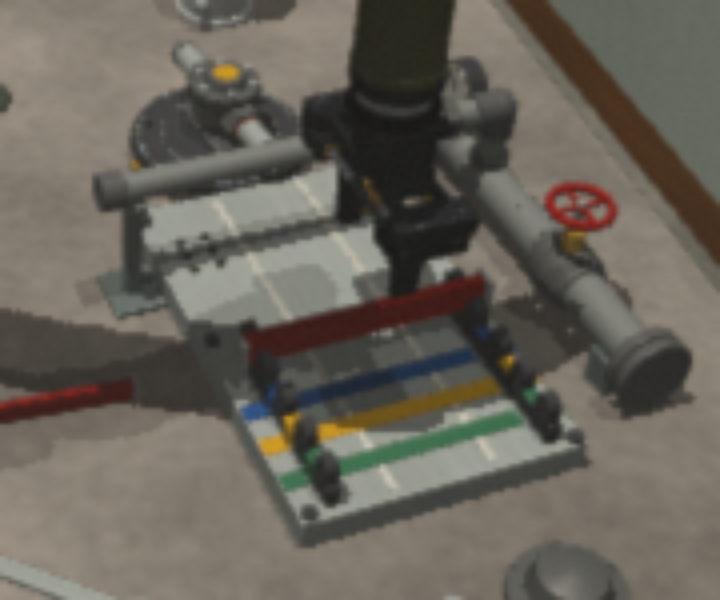

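The bar shows at column 318, midway between the fingers (about 316). I'll descend and grip.

```bash
python3 -m creep '[[0,0,0.001,0.04,0],[0,0,0.001,0.07,0],[0,0,0.001,0.088,0],[0,0,0.001,0.088,0],[255,0,0.001,0.088,0],[255,0,0.001,0.088,0],[255,0,0.001,0.088,0],[255,0,0.001,0.088,0],[255,0,0.001,0.088,0],[255,0,0.001,0.088,0]]' 30; python3 rel.py -.0015 -.1665 .051
```

```text
clock: 6.85
tool_pos: [0.5783, -0.1939, 0.0508]
eef_rot: [-0.044, 0.999, -0.0, 0.0]
contact_force: [-0.3, 0.6, 0.7]
opening: 0.343
tcp in rig [-0.0014 -0.1661  0.0517] toolx ang deg rel rig -179.94 clock 6.85 q [ 0.53  0.98 -0.51  1.72  0.74  0.65  1.25] F [-0.3  0.6  0.7] open 0.343
shift [ 0.0001 -0.0004  0.0007]
```

```bash
python3 -m creep '[[255,0,0,0,0],[255,0,0,0,0],[255,0,0,0,0],[255,0,0,0,0]]' 40
```

```text
clock: 7.35
tool_pos: [0.5782, -0.1936, 0.0507]
eef_rot: [-0.044, 0.999, 0.0, 0.0]
contact_force: [-0.6, 1.0, 0.7]
opening: 0.135
```

```bash
python3 -m creep '[[255,0,0,-0.02,0],[255,0,0,-0.04,0],[255,0,0,-0.045,0],[255,0,-0.03,-0.045,0],[255,-0.001,-0.06,-0.045,0],[255,-0.0015,-0.079,-0.045,0],[255,-0.0015,-0.079,-0.045,0],[255,-0.0015,-0.079,-0.045,0]]' 40;python3 rel.py 0 -.245 .052;  python3 - <<'E'
from h import *
p=wrist();cv2.imwrite("pics/w3.png",p["image"]);p=imaging.snapshot("side");cv2.imwrite("pics/s3.png",cv2.resize(p["image"][180:300,300:450],None,fx=5,fy=5))
E
```

```text
clock: 8.35
tool_pos: [0.5865, -0.2706, 0.0957]
eef_rot: [-0.044, 0.999, 0.001, -0.0]
contact_force: [0.8, -0.0, -6.3]
opening: 0.136
tcp in rig [ 2.000e-04 -2.433e-01  9.660e-02] toolx ang deg rel rig -179.86 clock 8.35 q [ 0.67  0.96 -0.59  1.59  0.68  0.81  1.45] F [ 0.8 -0.  -6.3] open 0.136
shift [ 0.0002 -0.0018  0.0446]
```

View pics/w3.png

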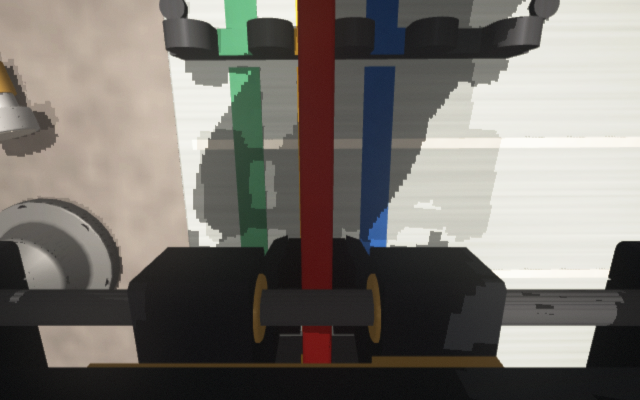

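View pics/s3.png

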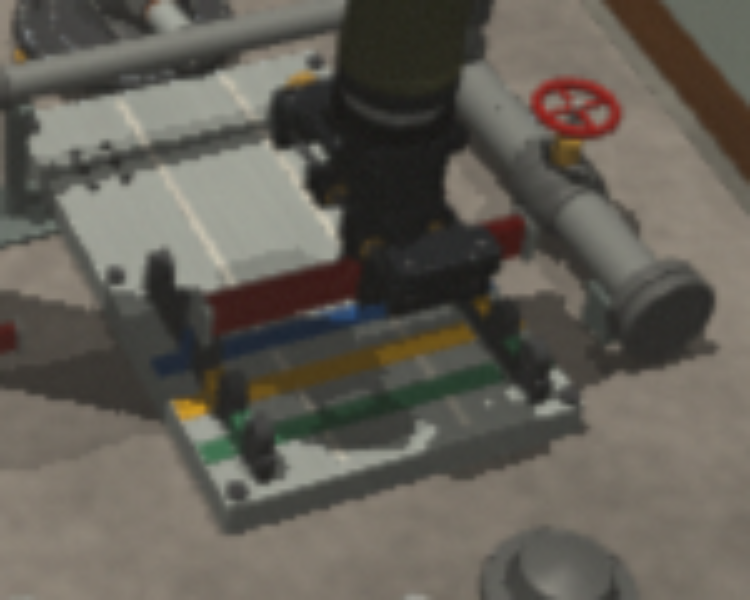

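```bash
python3 -m creep '[[255,0,-0.002,0,0],[255,0,-0.002,0,0],[255,0,-0.002,0.012,0],[255,0,-0.002,0.024,0],[255,0,-0.002,0.036,0],[255,0,-0.002,0.042,0],[255,0,-0.002,0.044,0],[255,0,-0.002,0.044,0]]' 40;python3 rel.py 0 -.245 .052
```

```text
clock: 9.45
tool_pos: [0.587, -0.2744, 0.0518]
eef_rot: [-0.044, 0.999, -0.0, 0.0]
contact_force: [-0.1, -0.3, -7.3]
opening: 0.134
tcp in rig [ 0.0004 -0.2471  0.0528] toolx ang deg rel rig -179.93 clock 9.45 q [ 0.65  1.01 -0.55  1.6   0.72  0.74  1.42] F [-0.1 -0.3 -7.3] open 0.134
shift [0.0004 0.0021 0.0008]
```

```bash
python3 -m creep '[[255,0,0.002,0.001,0],[255,0,0.002,0.002,0],[255,0,0.002,0.002,0],[0,0,0.002,0.002,0],[0,0,0.002,0.002,0],[0,0,0.002,0.002,0],[0,0,0.002,0.002,0],[0,0,0.002,0.002,0]]' 40;python3 rel.py 0 -.245 .052
```

```text
clock: 10.45
tool_pos: [0.5867, -0.2725, 0.0497]
eef_rot: [-0.044, 0.999, 0.0, 0.0]
contact_force: [0.0, 0.1, 0.5]
opening: 0.672
tcp in rig [ 2.000e-04 -2.451e-01  5.060e-02] toolx ang deg rel rig -179.93 clock 10.45 q [ 0.65  1.02 -0.55  1.6   0.72  0.73  1.42] F [0.  0.1 0.5] open 0.672
shift [ 0.0002  0.0001 -0.0014]
```

```bash
python3 -m creep '[[0,0,0,-0.05,0],[0,0,0,-0.10,0],[0,0,0.01,-0.15,10],[0,0,0.04,-0.19,20],[0,0,0.08,-0.20,30],[0,0,0.12,-0.20,40],[0,0,0.16,-0.20,50],[0,0,0.20,-0.20,60],[0,0,0.24,-0.20,70],[0,0,0.275,-0.20,80]]' 40; python3 -m creep '[[0,0,0,0,10],[0,0,0,0,10]]'; python3 rel.py;  python3 - <<'E'
from fit import *
p=wrist();cv2.imwrite("pics/w4.png",p["image"])
v=np.load("rig1.npy")
for k,z in(("trap",.031),("trap_inlet",.065),("trap_outlet",.065),("trap_nose",.065),("table_top",.031),("cap_nut",.03)):
    for d in imaging.place_of(p,k): print(k,np.round(d["location"][::-1]),round(d["score"],2),(R2(v[3]).T@(atz(p,d["location"][::-1],z)-v[:3])).round(4))
p=imaging.snapshot("side");cv2.imwrite("pics/s4.png",cv2.resize(p["image"][130:300,280:450],None,fx=4,fy=4))
E
```

```text
clock: 11.7
tool_pos: [0.5623, 0.0034, 0.2499]
eef_rot: [0.611, 0.792, 0.0, -0.0]
contact_force: [0.3, -0.1, 0.2]
opening: 0.996
clock: 11.95
tool_pos: [0.5626, 0.002, 0.2499]
eef_rot: [0.674, 0.738, -0.0, 0.0]
contact_force: [1.1, 0.0, 0.3]
opening: 1.002
tcp in rig [-2.000e-04  3.040e-02  2.508e-01] toolx ang deg rel rig 90.23 clock 11.95 q [ 0.06  0.6  -0.24  1.74  0.18  0.83 -0.18] F [1.1 0.  0.3] open 1.002
trap [316.  26.] 0.82 [-0.0009  0.1765  0.0319]
trap [328. 131.] 0.47 [0.0113 0.0754 0.0319]
trap_outlet [327. 114.] 0.69 [0.0098 0.0939 0.0659]
trap_nose [329. 131.] 0.75 [0.0115 0.0775 0.0659]
trap_nose [328. 113.] 0.25 [0.0107 0.0947 0.0659]
cap_nut [392. 180.] 0.9 [0.0827 0.0232 0.0309]
```

View pics/w4.png

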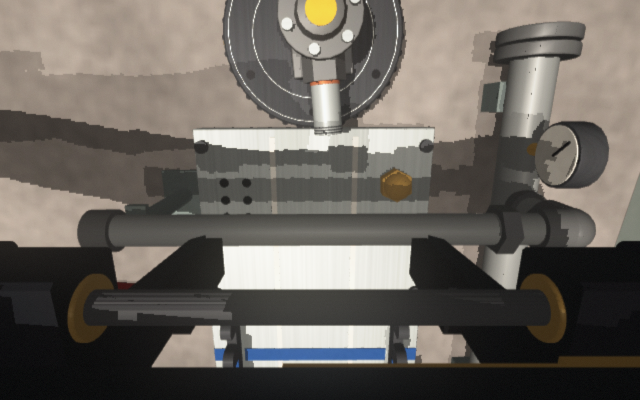

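View pics/s4.png

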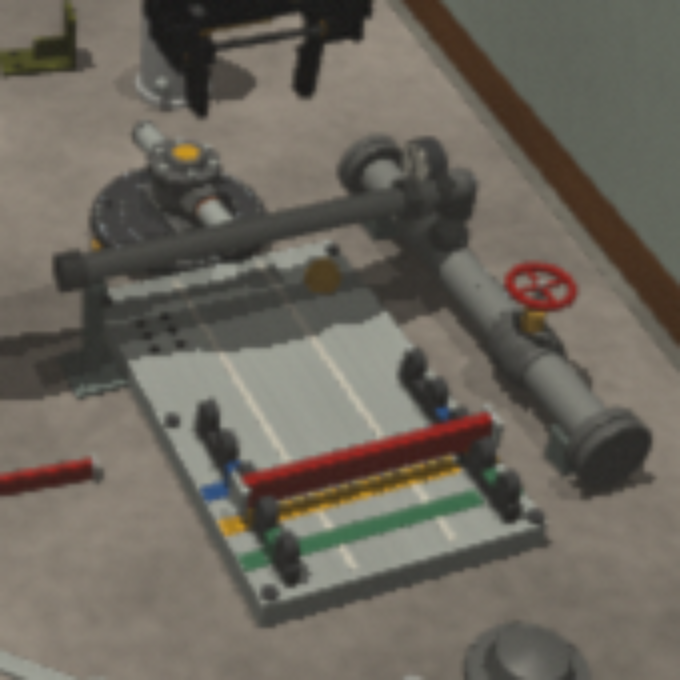

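The side view shows the bar seated square at yellow. The wrist view puts the nose at (329,131) and the origin at (316,26), which are 100 mm apart as specified. The trap's yaw is about +7° from the lane. I'll move nearer for a full view.

```bash
python3 -m creep '[[0,0.05,-0.003,0,0],[0,0.10,-0.008,0,-4],[0,0.12,-0.01,0,-7],[0,0.12,-0.01,0,-7]]' 30; python3 rel.py;  python3 - <<'E'
from fit import *
p=wrist();cv2.imwrite("pics/w5.png",p["image"])
v=np.load("rig1.npy")
for k,z in(("trap",.031),("trap_inlet",.065),("trap_outlet",.065),("trap_nose",.065),("table_top",.031)):
    for d in imaging.place_of(p,k): print(k,np.round(d["location"][::-1]),round(d["score"],2),(R2(v[3]).T@(atz(p,d["location"][::-1],z)-v[:3])).round(4))
E
```

```text
clock: 12.85
tool_pos: [0.5421, 0.1211, 0.2497]
eef_rot: [0.628, 0.778, 0.0, -0.0]
contact_force: [-0.3, -1.6, -0.3]
opening: 1.004
tcp in rig [-0.0103  0.1508  0.2507] toolx ang deg rel rig 97.21 clock 12.85 q [-0.14  0.59 -0.27  1.76  0.2   0.82 -0.29] F [-0.3 -1.6 -0.3] open 1.004
trap [329. 153.] 0.61 [-0.0002  0.1745  0.0319]
trap_inlet [337.  70.] 0.82 [-0.005   0.2549  0.0659]
trap_inlet [307. 285.] 0.54 [-0.0059  0.0337  0.0659]
trap_outlet [326. 232.] 0.61 [0.0063 0.0973 0.0659]
trap_nose [327. 251.] 0.61 [0.0102 0.0758 0.0659]
```

View pics/w5.png

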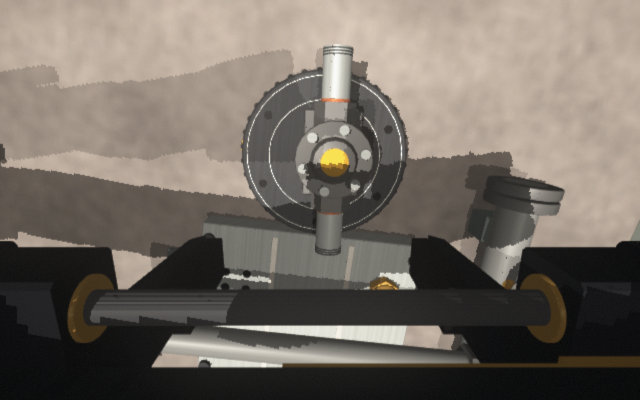

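```bash
python3 rel.py -.0055 .261 .13
```

```text
tcp in rig [-0.01    0.1479  0.2506] toolx ang deg rel rig 96.89 clock 13.15 q [-0.14  0.59 -0.27  1.76  0.2   0.82 -0.29] F [0.2 0.8 0.4] open 1.004
shift [0.1118 0.0181 0.1205]
```

```bash
python3 -m creep '[[0,0.05,0.008,0.02,1],[0,0.10,0.016,0.05,2],[0,0.112,0.018,0.09,2],[0,0.112,0.018,0.12,2],[0,0.112,0.018,0.12,2],[0,0.112,0.018,0.12,2]]' 30; python3 rel.py -.0055 .261 .046;  python3 - <<'E'
from fit import *
p=wrist();cv2.imwrite("pics/w6.png",p["image"])
p=imaging.snapshot("side");cv2.imwrite("pics/s6.png",cv2.resize(p["image"][100:240,260:420],None,fx=4.5,fy=4.5))
p=imaging.snapshot("scene");cv2.imwrite("pics/sc6.png",cv2.resize(p["image"][170:300,260:420],None,fx=4.5,fy=4.5))
E
```

```text
clock: 13.9
tool_pos: [0.5376, 0.233, 0.1308]
eef_rot: [0.643, 0.766, 0.001, 0.001]
contact_force: [1.3, 0.4, -0.7]
opening: 0.998
tcp in rig [-0.0052  0.2627  0.1317] toolx ang deg rel rig 94.98 clock 13.9 q [-0.38  0.79 -0.2   1.78  0.25  0.6  -0.55] F [ 1.3  0.4 -0.7] open 0.998
shift [-0.0017 -0.0006  0.0857]
```

View pics/s6.png

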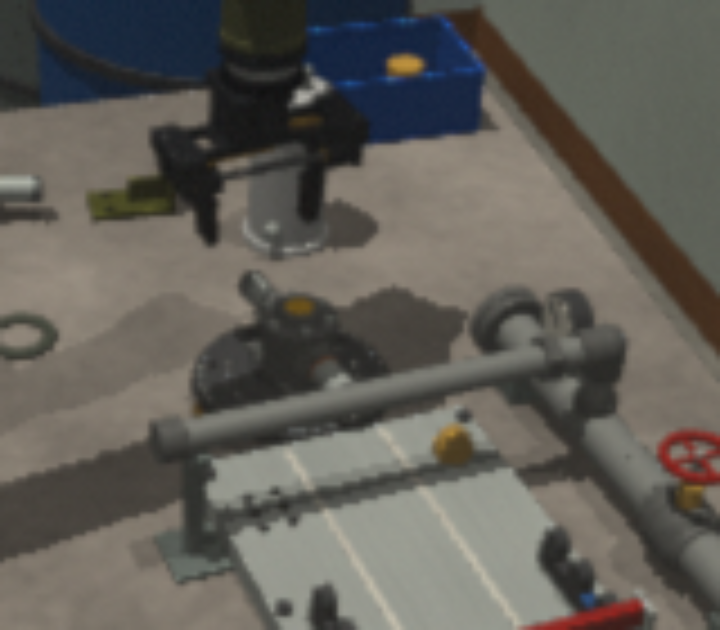

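View pics/sc6.png

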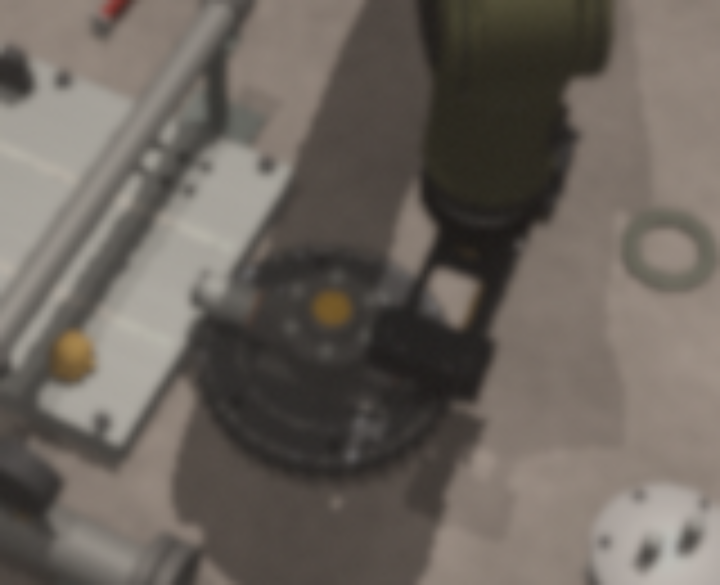

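View pics/w6.png

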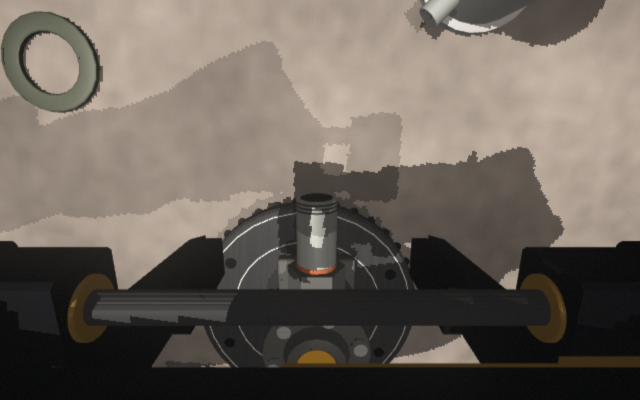

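The nipple is centred between the fingers (column 317) and points straight along the tool. I'll descend and grip it.

```bash
python3 -m creep '[[0,-0.001,0,0.04,0],[0,-0.001,0,0.07,0],[0,-0.001,0,0.085,0],[0,-0.001,0,0.085,0],[255,-0.001,0,0.085,0],[255,-0.001,0,0.085,0],[255,-0.001,0,0.085,0],[255,-0.001,0,0.085,0],[255,-0.001,0,0.085,0],[255,-0.001,0,0.085,0]]' 15; python3 -m creep '[[255,0,0,0,0],[255,0,0,0,0]]' 25; python3 rel.py -.0055 .261 .046
```

```text
clock: 15.3
tool_pos: [0.5367, 0.2325, 0.0447]
eef_rot: [0.643, 0.766, -0.0, 0.0]
contact_force: [0.3, 0.4, -0.0]
opening: 0.34
clock: 15.55
tool_pos: [0.5368, 0.2326, 0.0448]
eef_rot: [0.643, 0.766, 0.0, 0.0]
contact_force: [0.2, 0.0, 0.7]
opening: 0.291
tcp in rig [-0.006   0.2623  0.0457] toolx ang deg rel rig 95.07 clock 15.55 q [-0.4   0.92 -0.15  1.82  0.29  0.43 -0.58] F [0.2 0.  0.7] open 0.291
shift [-0.0014  0.0003 -0.0003]
```

```bash
python3 -m creep '[[255,0,0,0,0],[255,-0.01,0,0,0],[255,-0.03,-0.001,0,1],[255,-0.05,-0.002,0,2],[255,-0.07,-0.004,0,3],[255,-0.09,-0.005,0,4],[255,-0.11,-0.006,0,5],[255,-0.12,-0.007,0,5],[255,-0.12,-0.007,0,5]]' 30; python3 rel.py 0 .06 .0445; python3 - <<'E'
from fit import *
p=wrist();cv2.imwrite("pics/w7.png",p["image"])
p=imaging.snapshot("side");cv2.imwrite("pics/s7.png",cv2.resize(p["image"][100:240,260:420],None,fx=4.5,fy=4.5))
E
```

```text
clock: 16.68
tool_pos: [0.5514, 0.1107, 0.0452]
eef_rot: [0.677, 0.736, -0.0, 0.001]
contact_force: [0.5, 0.5, 2.7]
opening: 0.288
tcp in rig [-0.0019  0.1397  0.0462] toolx ang deg rel rig 89.91 clock 16.675 q [-0.2   0.9  -0.14  1.89  0.32  0.37 -0.5 ] F [0.5 0.5 2.7] open 0.288
shift [-0.0797  0.0021  0.0018]
```

View pics/s7.png

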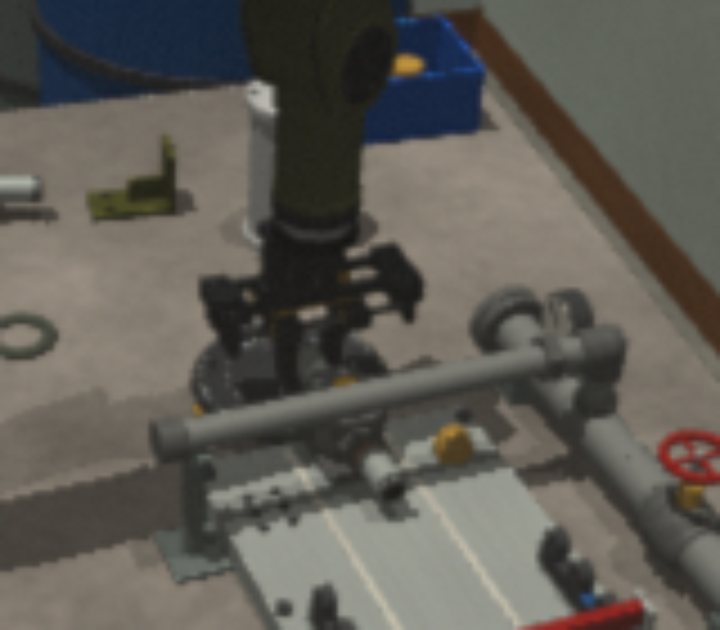

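View pics/w7.png

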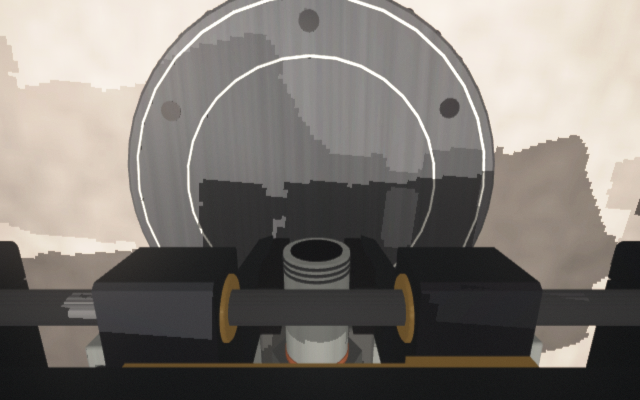

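The trap is following, with its nose now under the header. I'll continue to the release point.

```bash
python3 -m creep '[[255,-0.02,0,0,0],[255,-0.04,0.001,0.001,0],[255,-0.06,0.002,0.001,0],[255,-0.075,0.002,0.001,0],[255,-0.079,0.002,0.001,0],[255,-0.079,0.002,0.001,0],[255,-0.079,0.002,0.001,0]]' 30; python3 rel.py 0 .06 .0445; python3 - <<'E'
from fit import *
p=imaging.snapshot("side");cv2.imwrite("pics/s8.png",cv2.resize(p["image"][120:280,280:440],None,fx=3.75,fy=3.75))
p=imaging.snapshot("scene");cv2.imwrite("pics/sc8.png",cv2.resize(p["image"][170:300,200:360],None,fx=4.5,fy=4.5))
E
```

```text
clock: 17.65
tool_pos: [0.5593, 0.0346, 0.0437]
eef_rot: [0.675, 0.737, -0.0, -0.0]
contact_force: [-0.1, 2.5, 4.3]
opening: 0.292
tcp in rig [-0.0006  0.0632  0.0447] toolx ang deg rel rig 90.08 clock 17.65 q [-0.05  0.91 -0.16  1.89  0.36  0.37 -0.4 ] F [-0.1  2.5  4.3] open 0.292
shift [-0.0032  0.0006  0.0002]
```

View pics/s8.png

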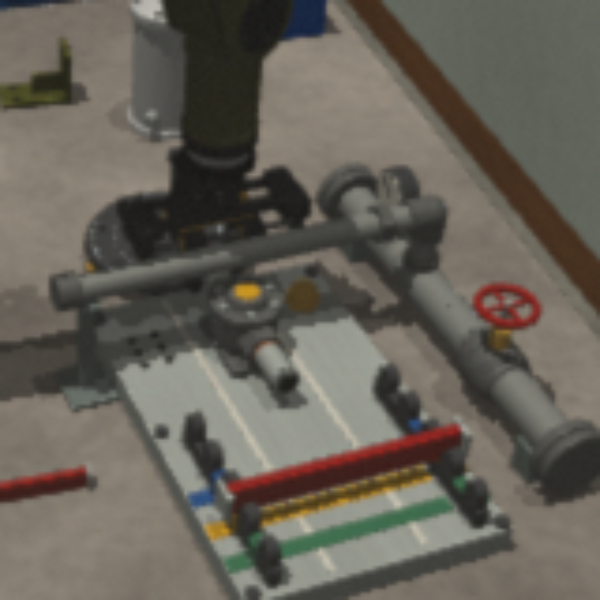

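View pics/sc8.png

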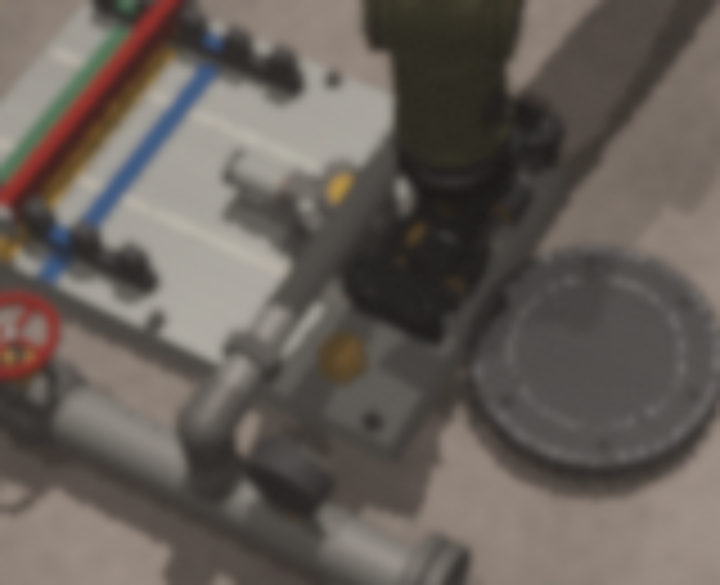

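```bash
python3 -m creep '[[80,0,0,0,0],[80,0,0,0,0],[80,0,0,0,0],[80,0,0,0,0],[80,0.005,0,-0.03,0],[80,0.01,0,-0.08,0],[0,0.01,0,-0.14,0],[0,0.01,0,-0.19,0],[0,-0.03,0,-0.20,0],[0,-0.08,0,-0.20,0]]' 30; python3 rel.py 0 -.24 .25
```

```text
clock: 19.0
tool_pos: [0.5674, -0.0448, 0.2454]
eef_rot: [0.674, 0.738, 0.001, 0.001]
contact_force: [0.3, 0.1, 0.0]
opening: 1.001
tcp in rig [ 0.0006 -0.0167  0.2464] toolx ang deg rel rig 90.24 clock 19.0 q [ 0.18  0.61 -0.31  1.73  0.24  0.83 -0.15] F [0.3 0.1 0. ] open 1.001
shift [-0.2233 -0.0015 -0.0037]
```

```bash
python3 -m creep '[[0,-0.05,0,0,0],[0,-0.10,0,0,0],[0,-0.15,0,0,0],[0,-0.20,0,0,0],[0,-0.223,-0.001,0,0],[0,-0.223,-0.001,0,0],[0,-0.223,-0.001,0,0]]'; python3 rel.py;  python3 - <<'E'
from fit import *
p=wrist();cv2.imwrite("pics/w9.png",p["image"])
v=np.load("rig1.npy")
for k,z in(("trap",.03),("trap_inlet",.064),("trap_outlet",.064),("trap_nose",.064),("stop_bar",.05),("line_yellow",.03)):
    for d in imaging.place_of(p,k): print(k,np.round(d["location"][::-1]),round(d["score"],2),(R2(v[3]).T@(atz(p,d["location"][::-1],z)-v[:3])).round(4))
E
```

```text
clock: 19.88
tool_pos: [0.5854, -0.2641, 0.2438]
eef_rot: [0.674, 0.738, 0.001, -0.001]
contact_force: [0.3, 1.2, 0.1]
opening: 0.998
tcp in rig [-0.0003 -0.2367  0.2447] toolx ang deg rel rig 90.27 clock 19.875 q [ 0.53  0.72 -0.33  1.5   0.26  0.97  0.22] F [0.3 1.2 0.1] open 0.998
trap_outlet [319.  36.] 0.92 [ 0.0012 -0.1059  0.0649]
trap_outlet [315. 164.] 0.51 [-0.002  -0.2201  0.0649]
trap_nose [316.  58.] 0.87 [-0.0011 -0.1242  0.0649]
stop_bar [320. 188.] 0.78 [ 0.0029 -0.2475  0.0509]
stop_bar [60. 65.] 0.68 [-0.2419 -0.1295  0.0509]
stop_bar [316.  55.] 0.56 [-0.0019 -0.1193  0.0509]
line_yellow [314. 182.] 0.87 [-0.0032 -0.2451  0.0309]
line_yellow [349. 324.] 0.64 [ 0.0402 -0.4218  0.0309]
```

View pics/w9.png

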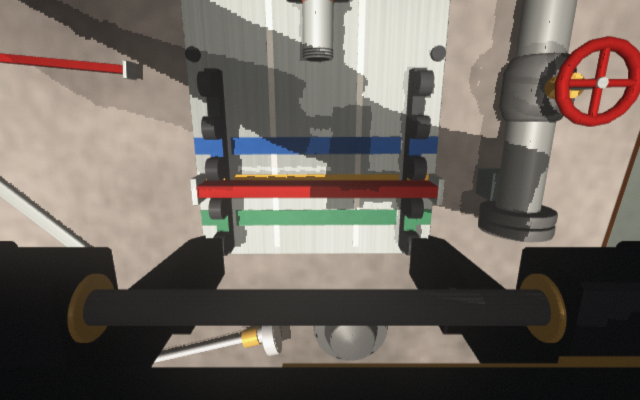

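The bar is home on yellow (image row 188). The trap's nose is at (317,58), i.e. rig y≈-0.124 and central in the lane. I'll grip the leading nipple at y≈-0.108.

```bash
python3 rel.py 0 -.108 .0445; python3 -m creep '[[0,0.03,0,0,0],[0,0.07,0,0.03,0],[0,0.11,0,0.06,0],[0,0.129,0,0.09,0],[0,0.129,0,0.12,0],[0,0.129,0,0.12,0],[0,0.129,0,0.12,0]]'; python3 rel.py 0 -.108 .0445;  python3 - <<'E'
from fit import *
p=wrist();cv2.imwrite("pics/w10.png",p["image"])
E
```

```text
tcp in rig [-0.0008 -0.2391  0.2448] toolx ang deg rel rig 90.13 clock 20.225 q [ 0.53  0.72 -0.32  1.5   0.26  0.97  0.22] F [ 0.3 -0.6  0.3] open 1.0
shift [0.1311 0.0011 0.2003]
clock: 21.1
tool_pos: [0.5745, -0.1393, 0.1247]
eef_rot: [0.676, 0.737, 0.0, 0.001]
contact_force: [-0.5, -0.3, -0.4]
opening: 0.997
tcp in rig [-0.0004 -0.1114  0.1256] toolx ang deg rel rig 90.03 clock 21.1 q [ 0.31  0.8  -0.25  1.77  0.32  0.61 -0.05] F [-0.5 -0.3 -0.4] open 0.997
shift [0.0034 0.0003 0.0811]
```

View pics/w10.png

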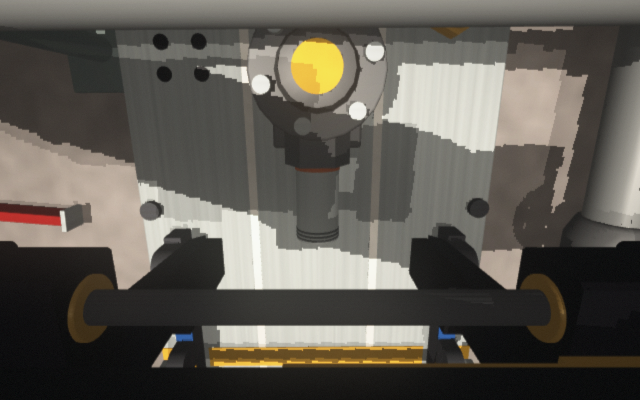

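```bash
python3 -m creep '[[0,0.003,0,0.03,0],[0,0.003,0,0.06,0],[0,0.003,0,0.08,0],[0,0.003,0,0.08,0],[255,0.003,0,0.08,0],[255,0.003,0,0.08,0],[255,0.003,0,0.08,0],[255,0.003,0,0.08,0],[255,0.003,0,0.08,0],[255,0.003,0,0.08,0]]' 15; python3 -m creep '[[255,0,0,0,0],[255,0,0,0,0],[255,0,0,0,0]]' 30; python3 rel.py 0 -.22 .0445
```

```text
clock: 22.4
tool_pos: [0.5735, -0.1358, 0.0437]
eef_rot: [0.676, 0.737, 0.0, 0.0]
contact_force: [-0.7, -0.4, 0.1]
opening: 0.343
clock: 22.78
tool_pos: [0.5737, -0.1359, 0.0438]
eef_rot: [0.676, 0.737, 0.0, 0.0]
contact_force: [1.2, -1.2, -0.1]
opening: 0.291
tcp in rig [-0.0009 -0.1079  0.0447] toolx ang deg rel rig 90.06 clock 22.775 q [ 0.27  0.93 -0.2   1.8   0.37  0.45 -0.1 ] F [ 1.2 -1.2 -0.1] open 0.291
shift [-0.1121  0.0008  0.0002]
```

```bash
python3 -m creep '[[255,-0.01,0,0,0],[255,-0.03,0,0,0],[255,-0.05,0.001,0,0],[255,-0.07,0.001,0,0],[255,-0.09,0.001,0,0],[255,-0.103,0.001,0,0],[255,-0.108,0.001,0,0],[255,-0.108,0.001,0,0],[255,-0.108,0.001,0,0]]' 30; python3 rel.py 0 -.22 .0445; python3 - <<'E'
from fit import *
p=imaging.snapshot("side");cv2.imwrite("pics/s11.png",cv2.resize(p["image"][170:290,310:430],None,fx=5,fy=5,interpolation=cv2.INTER_CUBIC))
p=imaging.snapshot("scene");cv2.imwrite("pics/sc11.png",cv2.resize(p["image"][150:270,180:320],None,fx=5,fy=5,interpolation=cv2.INTER_CUBIC))
E
```

```text
clock: 23.9
tool_pos: [0.5837, -0.2439, 0.0438]
eef_rot: [0.676, 0.737, -0.0, 0.0]
contact_force: [-0.1, 0.7, 2.6]
opening: 0.289
tcp in rig [-0.0003 -0.2165  0.0447] toolx ang deg rel rig 90.07 clock 23.9 q [ 0.46  0.97 -0.25  1.66  0.39  0.56  0.07] F [-0.1  0.7  2.6] open 0.289
shift [-0.0035  0.0003  0.0002]
```

View pics/s11.png

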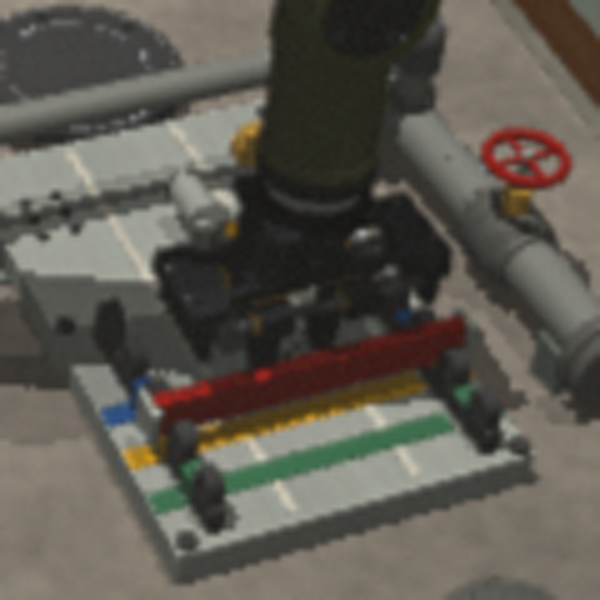

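View pics/sc11.png

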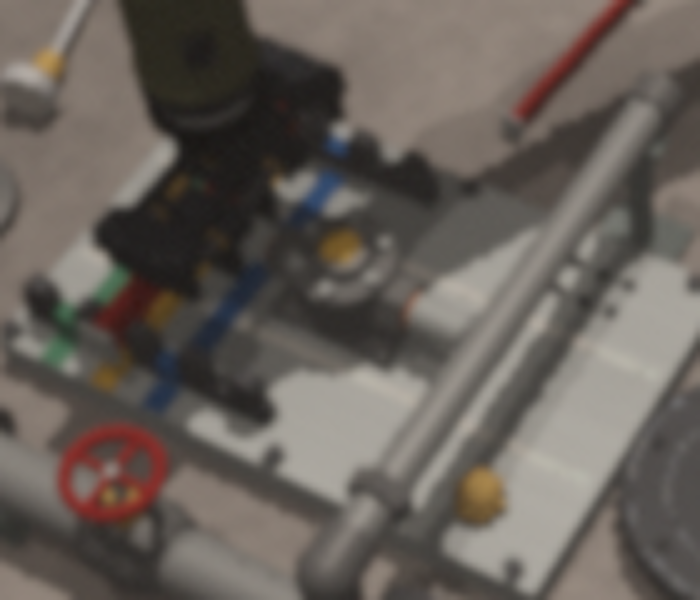

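```bash
python3 -m creep '[[255,-0.002,0,0,0],[255,-0.004,0,0,0],[255,-0.005,0,0,0],[255,-0.005,0,0,0]]' 30; python3 rel.py;python3 -m creep '[[255,-0.001,0,0,0],[255,-0.002,0,0,0],[255,-0.002,0,0,0]]' 30; python3 rel.py
```

```text
clock: 24.5
tool_pos: [0.5844, -0.2463, 0.0436]
eef_rot: [0.675, 0.738, 0.001, -0.001]
contact_force: [-1.3, 6.0, 3.0]
opening: 0.29
tcp in rig [ 2.000e-04 -2.189e-01  4.460e-02] toolx ang deg rel rig 90.16 clock 24.5 q [ 0.46  0.97 -0.25  1.65  0.39  0.57  0.08] F [-1.3  6.   3. ] open 0.29
clock: 24.88
tool_pos: [0.5847, -0.2482, 0.0437]
eef_rot: [0.675, 0.738, 0.001, -0.001]
contact_force: [-1.2, 4.7, 3.2]
opening: 0.288
tcp in rig [ 0.0004 -0.2208  0.0446] toolx ang deg rel rig 90.16 clock 24.875 q [ 0.47  0.97 -0.25  1.65  0.39  0.57  0.08] F [-1.2  4.7  3.2] open 0.288
```

```bash
python3 -m creep '[[255,-0.001,0,0,0],[255,-0.002,0,0,0],[255,-0.002,0,0,0]]' 30; python3 rel.py;python3 -m creep '[[100,0,0,0,0],[100,0,0,0,0],[100,0,0,0,0],[100,0,0,0,0],[100,0,0,-0.02,0],[100,0,0,-0.06,0],[100,0,0,-0.12,0],[0,-0.04,0,-0.17,0],[0,-0.07,0,-0.2,0],[0,-0.09,0,-0.2,0]]';python3 -m creep '[[0,0,0,0,0],[0,0,0,0,0]]'; python3 rel.py;  python3 - <<'E'
from fit import *
p=wrist();cv2.imwrite("pics/w12.png",p["image"])
v=np.load("rig1.npy")
for k,z in(("trap",.03),("trap_inlet",.064),("trap_outlet",.064),("trap_nose",.064),("stop_bar",.05),("line_yellow",.03)):
    for d in imaging.place_of(p,k): print(k,np.round(d["location"][::-1]),round(d["score"],2),(R2(v[3]).T@(atz(p,d["location"][::-1],z)-v[:3])).round(4))
im=p["image"];cv2.imwrite("pics/w12c.png",cv2.resize(im[0:250,180:450],None,fx=2.4,fy=2.4,interpolation=cv2.INTER_CUBIC))
p=imaging.snapshot("side");cv2.imwrite("pics/s12.png",cv2.resize(p["image"][180:290,310:430],None,fx=5,fy=5,interpolation=cv2.INTER_CUBIC))
E
```

```text
clock: 25.25
tool_pos: [0.5849, -0.2493, 0.0437]
eef_rot: [0.675, 0.738, 0.001, -0.001]
contact_force: [-1.2, 5.5, 3.3]
opening: 0.284
tcp in rig [ 0.0005 -0.2219  0.0446] toolx ang deg rel rig 90.19 clock 25.25 q [ 0.47  0.97 -0.26  1.65  0.39  0.57  0.08] F [-1.2  5.5  3.3] open 0.284
clock: 26.5
tool_pos: [0.5939, -0.3449, 0.2491]
eef_rot: [0.676, 0.737, 0.001, 0.004]
contact_force: [0.2, 0.0, -0.0]
opening: 0.925
clock: 26.75
tool_pos: [0.5923, -0.3403, 0.2438]
eef_rot: [0.675, 0.738, 0.0, -0.001]
contact_force: [-0.4, -0.5, -0.7]
opening: 1.0
tcp in rig [ 1.000e-04 -3.132e-01  2.448e-01] toolx ang deg rel rig 90.15 clock 26.75 q [ 0.63  0.78 -0.36  1.36  0.29  1.06  0.31] F [-0.4 -0.5 -0.7] open 1.0
trap_outlet [318.  81.] 0.92 [ 0.001  -0.2202  0.0649]
trap_outlet [240. 280.] 0.18 [-0.081  -0.4212  0.0649]
trap_nose [313. 101.] 0.9 [-0.004  -0.2382  0.0649]
stop_bar [318. 107.] 0.76 [ 0.0007 -0.2435  0.0509]
stop_bar [317. 107.] 0.25 [ 0.0005 -0.2432  0.0509]
```

View pics/w12c.png

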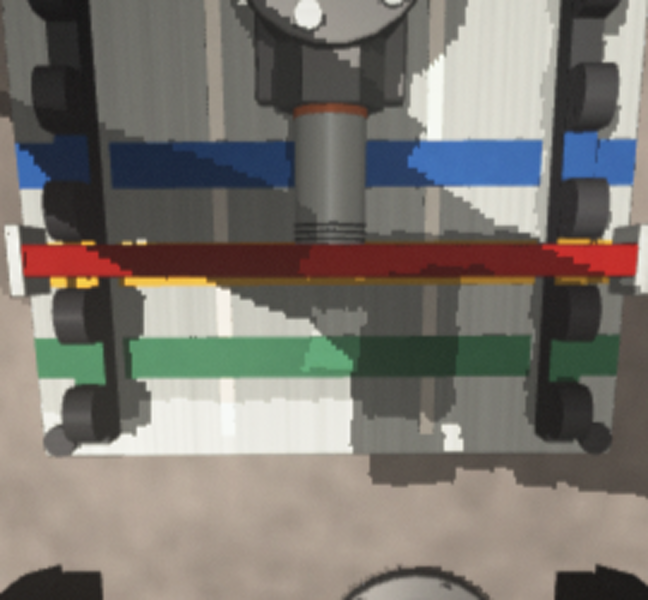

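View pics/s12.png

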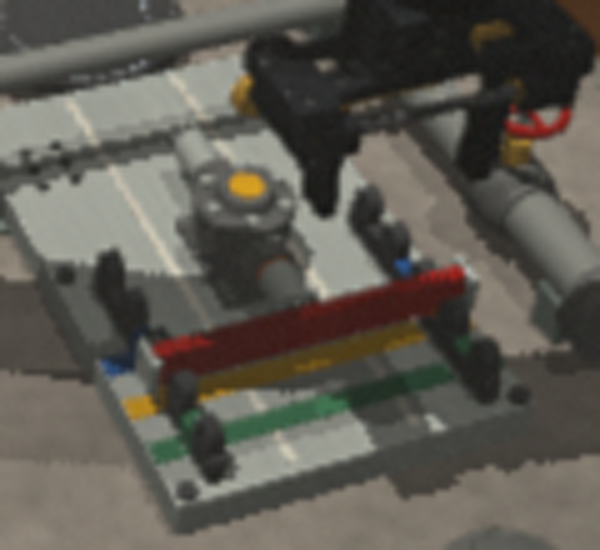

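The wrist crop shows the nipple (centre col 330) up against the bar's top edge at row 243. The nipple runs parallel to the lane, and the bar lies square across the yellow line with both ends in its notches. The hand is clear, so I'll hand in.

```bash
python3 -c "
from plant import r
print(r.finish_job())"
```

```text
the job is handed in; nothing more can be done
None
```

I moved the red bar to the yellow notches and slid the trap up against it, then handed the job in at about 27 s of the 72 s allowed. The hand-in returned no verdict.

**What I did:** I lifted the full-size bar from the unmarked notch pair (rig y = -165 mm) and dropped it into the yellow pair. I then slid the trap off the turntable by its trailing nipple, turning it square by about 5° on the way. I let go before the header, took the leading nipple on the far side and drew the trap up to the bar.

**Last checks:**
- **Bar:** in the last wrist and side pictures it lies square in the yellow notches. The network put its centre at rig x = 0.7 mm, y = -243.5 mm, against a target of -245 mm.
- **Trap position:** the nose was at rig y ≈ -238 mm with no visible gap to the bar, and the contact force was about 5.5 N.
- **Trap alignment:** in the last wrist picture the leading nipple runs parallel to the lane, and its gripping point was about 1 mm off the lane centre.
- **Hand:** open and well clear at hand-in.

**Disagreements and limits:** the network's nose point (x = -4 mm) and leading-nipple point (x = +1 mm) differ by 5 mm, though both are within tolerance. An earlier picture put the bar at y = -247.5 mm, about 4 mm from the last reading. I did not measure the trap's height or tilt, or re-measure the loose items; I only saw nothing disturbed in the pictures.

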